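Sort the gate hardware into its trays

ROBOT

A 6-joint arm with a two-finger parallel gripper is mounted at the origin on the work surface. World frame = base frame: x ahead of the robot, y to its left, z up, the work surface at z = 0. Lengths are in mm, angles in rad, forces in N, time in s.
With the tool pointing down it reaches from about 375 to 900 mm from the base axis. Payload 3.1 kg.
Tool frame: the origin (TCP) lies on the centre line of the jaws, within the pads' length; the fingertips stand 14 mm ahead of it and the grasp point (between the pads) lies 5 mm behind it; z points along the fingers, y is the line along which they close (so a half turn about z gives the same grasp; the last joint's range is limited). The gripper opens to 87 mm and grips with 3 to 60 N. Pads are 19 mm wide; open, the fingers measure 117 mm over their backs; the gripper's body (75 mm by 190 mm) begins 51 mm behind the grasp point.
Start: joints at [-1.333, 0.527, 1.433, -0, 1.181, -0.178], TCP at [252.471, -571.713, 236.548] pointing down, gripper open.
Joint ranges: [-3.08, 3.08], [-0.75, 2.2], [0.22, 2.44], [-1.43, 4.57], [0, 2.65], [-2.85, 2.85]. Speed limits (rad/s): [2.79, 2.79, 3.14, 3.14, 3.14, 3.14].

INTERFACE

Orientations are given as a unit quaternion [x, y, z, w].
In Python, from cell import r gives the robot as it stands.
- The arm moves only by the tool send_rows, never from a script. Its argument "targets" is a list of rows, each a list of 7 numbers: the turn, a rotation vector about the world's x, y, z in rad, then the shift along the world's x, y, z in cm, then the closure, from -1 (fully open) to 1 (shut). In form: [[ax, ay, az, tx, ty, tz, grip], ...]. A call has 1 to 10 rows; each row is the pose to reach, as a shift and turn from the pose commanded when the call began; what a row does not reach only later rows make up. A row lasts 1/8 s, in which the tool goes at most 62.5 mm and 10.7 degrees, less where a joint would pass 70% of its speed; a pose out of reach is approached as far as the arm can. A call with a gripper value outside its range is refused whole. The fingers move at their own pace and stop on an object; "newtons" is the grip in N (left out, the last holds). Time passes only in rows, so rows that repeat a pose let the fingers close. It gives the time, the measured TCP pose, the force, the opening and the grip force at its end, in the units of the state.
- r.observe(): the state, without advancing time (a new reading comes with each control period).
- r.snapshot(name): name is "side" or "top"; returns the picture (480x640x3 uint8, blue, green, red); there is no depth.
- r.calibration(name): a dict with "fx", "fy", "cx", "cy" (pixels), "R" (3x3) and "t" (3): a world point X has camera coordinates R X + t. Camera axes: x right, y down, z forward; pixel columns grow to the right and rows downward; lengths in mm; the calibration is good to about 2 mm. A picture is of the moment at which its call begins. calibration takes no time and is no camera call.
- r.job_done(): hands the job in; it is judged then, once.
The state is a dict: "t": time; "joint_positions": joint angles; "dq": joint speeds; "joint_torque": joint torques, N m; "eef_pos": TCP position; "tool_rot": TCP orientation; "contact_force": force on the tool from outside, world axes, zero at the start; "moment": the same for the moment, N m; "opening": finger opening in mm; "grip_force": force on a finger pad.
Only numpy, scipy, OpenCV 4.12 (cv2) and the standard library are available. Lean on these libraries where they do the work, as an engineer would, in place of code of your own. Each camera call takes 0.05 s, during which the arm holds its last target. There are 200 camera calls.

TASK

Sort the gate hardware lying on the bench into its trays: both hexagon nuts flat in the round tin, both bolts lengthwise, side by side, in the oblong tray, and the padlock flat in the square tray, each resting fully on the tray's floor and none on top of another. Set each piece down rather than dropping it, and leave the hammer and the jam jar where they are.

Things in the scene. Friction and masses are not known exactly. Their poses are not given: they have to be found in the camera images.
- nut_a_mid (a point): one of two alike loose large plain steel hexagon nuts, 36 mm across flats (42 mm across corners), 20 mm high with a 24 mm hole, 0.1 kg, lying flat. The point is its centre, 10 mm above its underside. Its x axis is square to a pair of flats (so are the directions 60 and 120 degrees from it); z is up
- nut_b_mid (a point): the other nut, just like nut_a
- bolt_a_mid (a point): one of two alike loose steel hexagon-head bolts lying down, 110 mm long in all: round shank 16 mm thick and 100 mm long, head 24 mm across flats (28 across corners) and 10 mm thick, 0.2 kg. The point is on the bolt's axis half-way along its length (on the shank), about 10 mm above what it lies on. Its x axis runs along the bolt from head to thread end, within 3 degrees of level; the bolt may roll about it
- bolt_b_mid (a point): the other bolt, just like bolt_a
- padlock_mid (a point): a loose closed padlock lying flat: brass body 40 mm (x) by 44 mm (y) by 20 mm high, with a 7 mm thick steel shackle that reaches 50 mm from the point along its +x. 0.3 kg. The point is the centre of the brass body, 10 mm above its underside; grasp the body across its 44 mm (y)
- tin: shallow open round aluminium tin, for the nuts, fixed to the bench: 150 mm across, 18 mm high, wall 3 mm (144 mm inside), inner floor 4 mm above the bench. Origin at the centre of its underside, z up
- oblong: shallow open oblong dark wooden tray, for the bolts, fixed to the bench: outside 200 mm along its y axis, 120 mm along its x axis, 18 mm high, walls 4 mm (192 by 112 mm inside), inner floor 4 mm above the bench. Origin at the centre of its underside, z up
- box: shallow open square dark wooden tray, for the padlock, fixed to the bench: outside 130 by 130 mm along its x and y, 18 mm high, walls 4 mm (122 mm inside), inner floor 4 mm above the bench. Origin at the centre of its underside, z up
- hammer: bystander: red-handled hammer lying at one side of the work, 260 mm long, 26 mm high, head 90 mm across, its handle to its -x; origin under its middle. Leave alone
- jar: bystander: empty open glass jam jar standing upright at the other side, 70 mm across, 100 mm high; origin at the centre of its underside. Leave alone

How it is judged:
By the outcome, as a careful person would: the job done as asked, in the order asked, and still so for the second after the job is handed in, with the robot touching nothing.
It also fails if it takes over 118 s, if anything falls off the work surface, if the arm or the gripper's body presses on something with over 40 N, if the wrist force passes 120 N, or if a joint passes its speed limit or range.

## Working session

There is one attempt and no reset: what is moved stays moved. The work goes in short steps, Python scripts to look and compute and a tool call to move; the robot and the scene stay as the last step left them, time stands still between calls to the robot, and variables do not carry over. Pictures are saved under pics/ and viewed, at most 14 in all, crops included, and the job is handed in when it is done.

Besides the shell and the picture viewer there is one more tool, called after "Request:" as name(argument=value, ...) on one line, values as JSON. send_rows: Moves the arm, as the interface text tells. Its arguments: {"type":"object","properties":{"targets":{"type":"array"},"newtons":{"type":"number"}},"required":["targets"]}

```bash
mkdir -p pics; ls; python3 - <<'E'
from cell import r
import cv2
for n in("top","side"):
    cv2.imwrite(f"pics/{n}0.png",r.snapshot(n)); c=r.calibration(n); print(n,c)
print(r.observe())
E
```

```text
pics
top {'fx': 594.5821607958009, 'fy': 594.5821607958009, 'cx': 313.90383893294205, 'cy': 250.58039679483645, 'R': array([[ 0.02233581, -0.99972803,  0.00670658],
       [-0.9788454 , -0.02323292, -0.20327794],
       [ 0.20337847, -0.00202433, -0.97909811]]), 't': array([ -10.76224212,  475.69141102, 1741.35726338])}
side {'fx': 497.23777762006716, 'fy': 497.23777762006716, 'cx': 324.2289998592058, 'cy': 235.2108593913921, 'R': array([[-0.95299763, -0.30240899, -0.01855616],
       [-0.18788172,  0.63790882, -0.74684188],
       [ 0.23768884, -0.70825218, -0.66474271]]), 't': array([ 468.86602098,  118.10256502, 1090.5257821 ])}
{'t': 0.1, 'joint_positions': array([-1.33349311e+00,  5.28370249e-01,  1.43376167e+00, -2.41754818e-05,
        1.18136598e+00, -1.78509492e-01]), 'dq': array([-0.00061433, -0.00332005, -0.00260455, -0.00108544,  0.00198452,
       -0.00078615]), 'joint_torque': array([-7.61899610e-04, -4.40985596e+01, -1.77150160e+01,  6.34347531e-02,
        5.33927442e-02, -4.35102629e-05]), 'eef_pos': array([ 252.32650381, -571.12639107,  235.6752327 ]), 'tool_rot': array([ 9.78463819e-01,  2.06416201e-01, -3.91735255e-05, -9.51881541e-04]), 'contact_force': array([ 0.14816825, -0.27991727, -0.33539525]), 'moment': array([-0.01711922,  0.02518116,  0.00834119]), 'grip_force': 0.0, 'opening': 87.37598184013017}
```

View pics/top0.png

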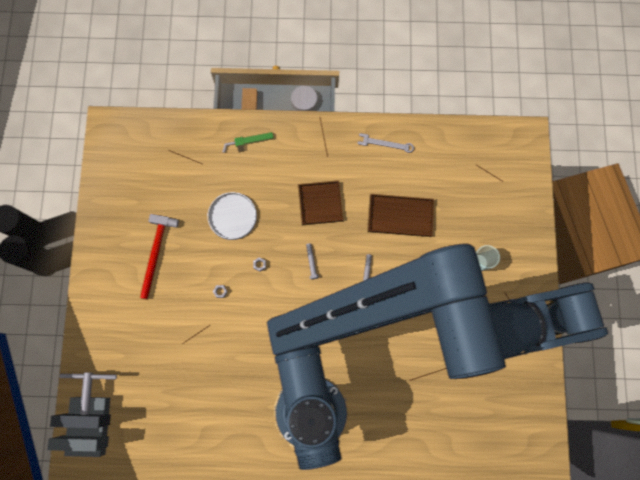

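View pics/side0.png

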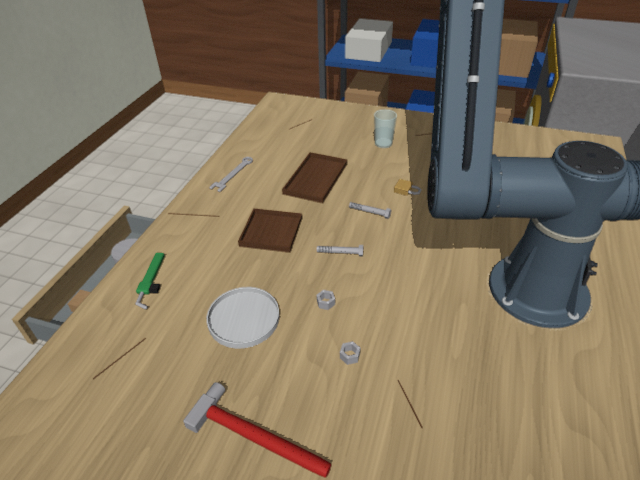

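The top view shows the tin at (233,216), box (321,203), oblong (401,215), nuts (260,264) and (220,291), and bolts (312,261) and (367,267), with the padlock hidden. The side view shows the nuts at (325,299) and (350,352), bolts (340,250) and (370,210), and the padlock at (405,187). I'll enlarge both for measurement.

```bash
cat > h.py <<'E'
import numpy as np, cv2
from cell import r
def proj(n,X):
    c=r.calibration(n);P=np.atleast_2d(X)@c["R"].T+c["t"]
    return P[:,:2]/P[:,2:]*[c["fx"],c["fy"]]+[c["cx"],c["cy"]]
def ray(n,uv,z):
    "world points at height z for pixels uv"
    c=r.calibration(n);uv=np.atleast_2d(uv).astype(float)
    d=np.c_[(uv-[c["cx"],c["cy"]])/[c["fx"],c["fy"]],np.ones(len(uv))]@c["R"]
    o=-c["R"].T@c["t"]
    return o+d*((z-o[2])/d[:,2:])
def crop(n,x,y,w,h,s,out):
    im=r.snapshot(n); cv2.imwrite(out,cv2.resize(im[y:y+h,x:x+w],None,fx=s,fy=s,interpolation=cv2.INTER_CUBIC))
E
python3 - <<'E'
from h import *
crop("top",195,175,250,130,3.2,"pics/top1.png")
crop("side",195,140,240,240,2.5,"pics/side1.png")
E
```

```text
(no output)
```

View pics/top1.png

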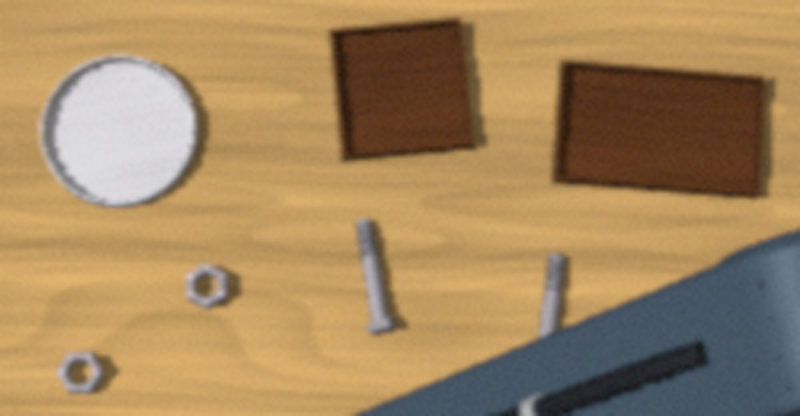

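View pics/side1.png

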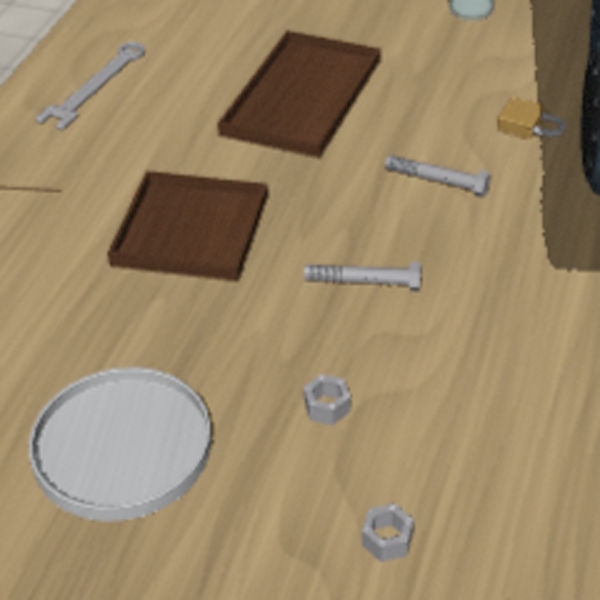

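Enlarged top: tin rim centre (121,131), box rim corners (332,31),(460,19),(474,148),(345,160), oblong (562,62),(768,77),(760,196),(555,182), nuts (208,286) and (81,372). The side view gives matching outlines. I'll turn these into positions.

```bash
python3 - <<'E'
from h import *
np.set_printoptions(suppress=True,precision=1)
T=lambda p,z:ray("top",(np.array(p)+.5)/3.2-.5+[195,175],z)[:,:2]
S=lambda p,z:ray("side",(np.array(p)+.5)/2.5-.5+[195,140],z)[:,:2]
def s(n,a): print(n,a.tolist() and np.round(a,1).tolist())
s("tinT",T([[121,131],[41,131],[201,131]],18));s("tinS",S([[121,437],[30,437],[211,440]],18))
for n,f,p in(("boxT",T,[[332,31],[460,19],[474,148],[345,160]]),("boxS",S,[[148,172],[268,184],[239,268],[110,254]]),
 ("oblT",T,[[562,62],[768,77],[760,196],[555,182]]),("oblS",S,[[288,32],[381,48],[321,148],[220,126]])):
    q=f(p,18);s(n,q);s(" mid",q.mean(0));s(" sides",np.linalg.norm(q-np.roll(q,-1,0),axis=1));e=np.roll(q,-1,0)-q;print(" ang",np.degrees(np.arctan2(e[:,1],e[:,0]))%90)
s("nutT",T([[208.5,285],[81,371]],20));s("nutS",S([[328,391],[388.5,522]],20))
for n,f,p in(("bA_T",T,[[364,220],[381,331]]),("bA_S",S,[[305,273],[421,276]]),("bB_T",T,[[559,255]]),("bB_S",S,[[387,162],[488,184]])):
    q=f(p,10);s(n,q);s(" mid",q.mean(0));d=q[0]-q[-1];print(np.linalg.norm(d),np.degrees(np.arctan2(d[1],d[0])))
s("pad",S([[518,107]],20)); s("jar",T([[0,0]],0))
# nut ground truth test: nut crops
for n,z in(("top",8),("side",8)): pass
a=cv2.resize(r.snapshot("top")[245:305,200:280],None,fx=7,fy=7,interpolation=cv2.INTER_CUBIC)[:, :]
b=cv2.resize(r.snapshot("side")[280:370,310:370],None,fx=6,fy=6,interpolation=cv2.INTER_CUBIC)
cv2.imwrite("pics/nt.png",a);cv2.imwrite("pics/ns.png",b)
E
```

```text
tinT [[586.9, 254.9], [585.1, 332.3], [588.8, 177.5]]
tinS [[583.7, 265.2], [656.3, 287.0], [511.0, 246.6]]
boxT [[693.2, 53.5], [708.6, -71.8], [578.2, -87.2], [563.2, 37.3]]
 mid [635.8, -17.1]
 sides [126.2, 131.3, 125.4, 130.9]
 ang [7.  6.7 6.9 7.1]
boxS [[704.2, -65.5], [577.7, -81.9], [561.9, 44.9], [688.4, 61.7]]
 mid [633.0, -10.2]
 sides [127.6, 127.8, 127.6, 128.2]
 ang [7.4 7.1 7.6 7.1]
oblT [[667.0, -172.1], [656.7, -373.4], [537.1, -363.4], [546.2, -165.7]]
 mid [601.8, -268.7]
 sides [201.6, 120.0, 197.9, 121.0]
 ang [87.1 85.2 87.4 87. ]
oblS [[651.0, -360.5], [534.7, -357.6], [543.9, -154.7], [661.1, -161.3]]
 mid [597.7, -258.5]
 sides [116.4, 203.1, 117.5, 199.4]
 ang [88.6 87.4 86.8 87.1]
nutT [[437.1, 163.9], [351.9, 280.5]]
nutS [[434.0, 169.6], [349.2, 283.7]]
bA_T [[506.1, 17.6], [398.2, -1.2]]
 mid [452.2, 8.2]
109.48055411611855 9.89395085687555
bA_S [[502.5, 25.7], [395.6, -1.6]]
 mid [449.0, 12.1]
110.3135260917447 14.319136779319452
bB_T [[476.1, -170.6]]
 mid [476.1, -170.6]
0.0 0.0
bB_S [[473.0, -161.0], [363.5, -154.8]]
 mid [418.3, -157.9]
109.6450530901495 -3.248178785667955
pad [[358.0, -282.7]]
jar [[723.1, 384.1]]
```

View pics/ns.png

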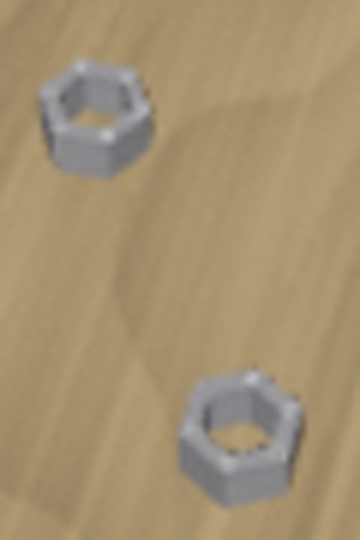

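The side crop shows nut 1's top-face vertices at (42,97),(83,62),(135,70),(152,108),(112,135),(57,127) and nut 2's at (198,382),(250,370),(300,408),(288,450),(237,467),(182,433). Top and side differ by about 3 to 10 mm, so I'll check against the gripper itself.

```bash
python3 - <<'E'
from h import *
for p in([[42,97],[83,62],[135,70],[152,108],[112,135],[57,127]],[[198,382],[250,370],[300,408],[288,450],[237,467],[182,433]]):
    q=ray("side",(np.array(p)+.5)/6-.5+[310,280],20)[:,:2];m=q.mean(0);e=q-m
    print(m.round(1),np.linalg.norm(e,axis=1).round(),(np.degrees(np.arctan2(e[:,1],e[:,0]))%60).round())
for n in("top","side"):
    c=r.calibration(n);print(n,(-c["R"].T@c["t"]).round())
print(ray("top",[[487,250]],50),ray("side",[[384,142]],5),ray("top",[[160,220],[147,295]],15))
E
```

```text
[434.3 170. ] [20. 19. 19. 20. 17. 19.] [13.  3.  3.  5.  5. 59.]
[348.9 285.5] [20. 19. 19. 19. 19. 20.] [32. 38. 28. 36. 40. 33.]
top [ 112.    4. 1802.]
side [210. 839. 822.]
[[ 489.7574322  -521.63079749   50.        ]] [[ 455.2630479  -500.69442564    5.        ]] [[568.23978989 478.76161117  15.        ]
 [334.08839025 500.41523606  15.        ]]
```

View pics/nt.png

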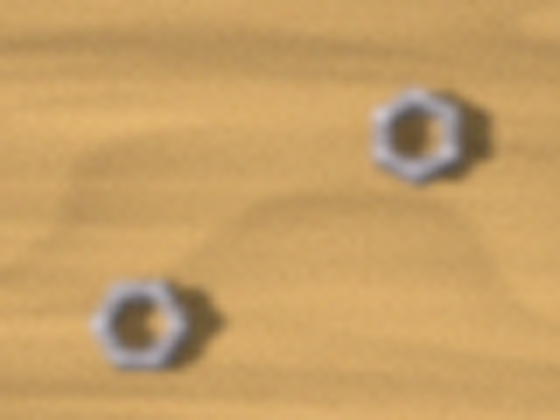

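Request:
send_rows(targets=[[0,0,0,5,10,0,-1],[0,0,0,10,20,0,-1],[0,0,0,15,30,0,-1],[0,0,-0.1,19,40,0,-1],[0,0,-0.2,20,48,0,-1],[0,0,-0.3,20,55,0,-1],[0,0,-0.346,19.5,62,-3,-1],[0,0,-0.346,19,68,-6,-1],[0,0,-0.346,18.4,73.9,-10,-1],[0,0,-0.346,18.4,73.9,-13.6,-1]], newtons=30)

```text
t: 1.55
eef_pos: [426.3, 12.3, 174.1]
tool_rot: [0.999, 0.035, 0.002, 0.0]
contact_force: [0.8, 0.3, -0.4]
opening: 87.1
grip_force: 0.0
```

Request:
send_rows(targets=[[0,0,0,0,0,0,-1],[0,0,0,0,0,0,-1]])

```text
t: 1.8
eef_pos: [425.8, 10.5, 174.0]
tool_rot: [0.999, 0.036, 0.0, 0.0]
contact_force: [0.3, -0.2, -0.1]
opening: 87.2
grip_force: 0.0
```

Request:
send_rows(targets=[[0,0,0,0.5,8,-5,-1],[0,0,0,1,15.7,-10,-1],[0,0,0,1,15.7,-12.4,-1],[0,0,0,1,15.7,-12.4,-1],[0,0,0,1,15.7,-12.4,-1],[0,0,0,1,15.7,-12.4,-1],[0,0,0,1,15.7,-12.4,-1]])

```text
t: 2.68
eef_pos: [436.3, 166.5, 51.2]
tool_rot: [0.999, 0.034, 0.001, -0.0]
contact_force: [-0.4, 0.1, 0.4]
opening: 87.0
grip_force: 0.0
```

```bash
python3 - <<'E'
from h import *
o=r.observe();p=o["eef_pos"];print(p,o["tool_rot"])
t=r.snapshot("top");s=r.snapshot("side")
cv2.imwrite("pics/top2raw.png",t);cv2.imwrite("pics/side2raw.png",s)
# tool axes, fingertip inner pts
a=np.radians(-86);y=np.array([np.cos(a),np.sin(a),0])
for k in(-43.6,43.6):
    for n in("top","side"): print(n,k,proj(n,p+y*k-[0,0,14]).round(1))
A=cv2.resize(t[225:315,210:440],None,fx=3.4,fy=3.4,interpolation=cv2.INTER_CUBIC)
B=cv2.resize(s[240:340,260:420],None,fx=4.5,fy=4.5,interpolation=cv2.INTER_CUBIC)[:290]
B=cv2.resize(s[255:325,270:430],None,fx=4.89,fy=4.19,interpolation=cv2.INTER_CUBIC)[:293,:782]
C=np.zeros((A.shape[0]+B.shape[0],782,3),np.uint8);C[:A.shape[0]]=A[:,:782];C[A.shape[0]:,:B.shape[1]]=B
cv2.imwrite("pics/c2.png",C[:600]);print(C.shape,A.shape)
E
```

```text
[436.34570972 166.48789324  51.18350358] [ 9.99427867e-01  3.37943239e-02  1.37000946e-03 -7.63376502e-05]
top -43.6 [[244.  263.6]]
side -43.6 [[320.2 304.9]]
top 43.6 [[272.9 262.2]]
side 43.6 [[329.9 274.8]]
(599, 782, 3) (306, 782, 3)
```

View pics/c2.png

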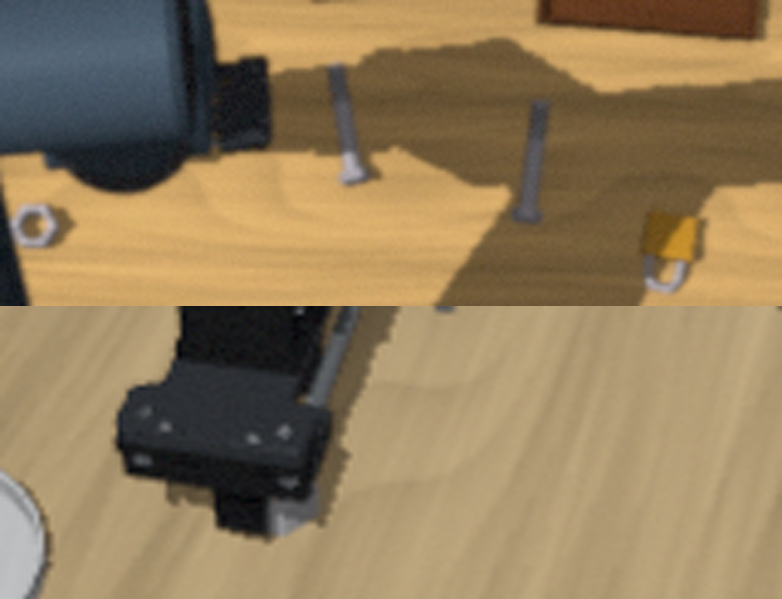

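Top view: nut 2 at crop (37,226), bolt A from (337,65) to (352,184), bolt B from (542,102) to (526,221), and the padlock body (650,210),(703,217),(692,262),(643,256) with its shackle to (664,292). Side view: the near finger bottom is at (245,535), within 1.5 px of the prediction, so the side calibration is good.

```bash
python3 - <<'E'
from h import *
T=lambda p,z:ray("top",(np.array(p)+.5)/3.4-.5+[210,225],z)[:,:2]
p=np.array([436.3,166.5,51.2]);a=np.radians(-86);y=np.array([np.cos(a),np.sin(a),0]);x=np.array([-y[1],y[0],0])
for z in(107,150,200):
  q=[p*[1,1,0]+y*95+x*s+[0,0,z] for s in(-37,37)];print(z,((proj("top",q)-[210,225])*3.4).round())
q=T([[337,65],[352,184]],10);print("A",q.round(),q.mean(0))
q=T([[542,102],[526,221]],10);print("B",q.round(),q.mean(0))
q=T([[650,210],[703,217],[692,262],[643,256]],20);print("pad",q.round(),q.mean(0));print(T([[664,292]],10))
q=ray("side",[[195+487/2.5,140+127/2.5]],20);print(q)
E
```

```text
107 [[271. 152.]
 [267.  67.]]
150 [[269. 143.]
 [266.  56.]]
200 [[267. 132.]
 [263.  42.]]
A [[505.  16.]
 [396.   0.]] [450.55845427   8.40600865]
B [[ 475. -170.]
 [ 366. -156.]] [ 420.74431481 -162.78624089]
pad [[ 377. -265.]
 [ 372. -312.]
 [ 332. -302.]
 [ 336. -259.]] [ 354.34496258 -284.64160388]
[[ 305.68850134 -278.67117571]]
[[ 381.79362161 -236.23354899   20.        ]]
```

Top calibration holds within about 1 mm against the gripper body, so I'll trust the top view. Grasp nut 1.

Request:
send_rows(targets=[[0,0,0,0.1,-0.2,-2,-1],[0,0,0,0.1,-0.2,-3.5,-1],[0,0,0,0.1,-0.2,-3.5,-1],[0,0,0,0.1,-0.2,-3.5,1],[0,0,0,0.1,-0.2,-3.5,1],[0,0,0,0.1,-0.2,-3.5,1],[0,0,0,0.1,-0.2,-3.5,1],[0,0,0,0.1,-0.2,-3.5,1],[0,0,0,0.1,-0.2,-3.5,1]])

```text
t: 3.9
eef_pos: [436.1, 165.7, 14.8]
tool_rot: [0.999, 0.035, -0.0, -0.0]
contact_force: [-0.4, 0.3, -1.3]
opening: 35.7
grip_force: 30.0
```

Request:
send_rows(targets=[[0,0,0,0,0,2.5,1],[0,0,0,0,0,6,1],[0,0,0,6,3,6,1],[0,0,0,12,6,6,1],[0,0,0,18.1,9.1,6,1],[0,0,0,18.1,9.1,5,1],[0,0,0,18.1,9.1,3,1],[0,0,0,18.1,9.1,2,1],[0,0,0,18.1,9.1,2,1]])

```text
t: 5.03
eef_pos: [614.5, 255.7, 32.9]
tool_rot: [0.999, 0.035, -0.003, 0.001]
contact_force: [-0.5, -0.3, -1.5]
opening: 36.0
grip_force: 30.0
```

Request:
send_rows(targets=[[0,0,0,0.2,0.1,-0.5,1],[0,0,0,0.2,0.1,-0.9,1],[0,0,0,0.2,0.1,-1.2,1],[0,0,0,0.2,0.1,-1.3,1],[0,0,0,0.2,0.1,-1.3,1],[0,0,0,0.2,0.1,-1.3,1]])

```text
t: 5.78
eef_pos: [619.4, 257.7, 22.0]
tool_rot: [0.999, 0.035, 0.0, -0.0]
contact_force: [0.3, 0.1, -0.5]
opening: 36.2
grip_force: 30.0
```

Request:
send_rows(targets=[[0,0,0,0,0,-0.1,1],[0,0,0,0,0,-0.2,1],[0,0,0,0,0,-0.3,1],[0,0,0,0,0,-0.3,1],[0,0,0,0,0,-0.3,1]])

```text
t: 6.4
eef_pos: [619.3, 257.6, 18.9]
tool_rot: [0.999, 0.035, 0.0, -0.0]
contact_force: [0.2, -0.6, -0.4]
opening: 35.7
grip_force: 30.0
```

Request:
send_rows(targets=[[0,0,0,0,0,-0.05,1],[0,0,0,0,0,-0.05,1],[0,0,0,0,0,-0.05,-0.2],[0,0,0,0,0,-0.05,-0.2],[0,0,0,0,0,-0.05,-0.2],[0,0,0,0,0,1.5,-0.2],[0,0,0,0,0,5,-0.2]])

```text
t: 7.28
eef_pos: [617.6, 256.9, 67.8]
tool_rot: [0.999, 0.035, -0.002, 0.001]
contact_force: [-0.3, -0.3, -0.1]
opening: 51.9
grip_force: 0.0
```

Request:
send_rows(targets=[[0,0,0.15,-5,0.5,0,-1],[0,0,0.3,-10,1,0,-1],[0,0,0.45,-16,1.5,0,-1],[0,0,0.524,-22,2,0,-1],[0,0,0.524,-26.7,2.35,0,-1],[0,0,0.524,-26.7,2.35,0,-1],[0,0,0.524,-26.7,2.35,-2,-1],[0,0,0.524,-26.7,2.35,-2,-1],[0,0,0.524,-26.7,2.35,-2,-1]])

```text
t: 8.4
eef_pos: [353.4, 281.2, 49.2]
tool_rot: [0.956, 0.292, 0.001, -0.0]
contact_force: [-1.0, -0.9, 0.1]
opening: 86.6
grip_force: 0.0
```

Request:
send_rows(targets=[[0,0,0,-0.1,0,-2,-1],[0,0,0,-0.1,0,-3.4,-1],[0,0,0,-0.1,0,-3.4,-1],[0,0,0,-0.1,0,-3.4,1],[0,0,0,-0.1,0,-3.4,1],[0,0,0,-0.1,0,-3.4,1],[0,0,0,-0.1,0,-3.4,1],[0,0,0,-0.1,0,-3.4,1],[0,0,0,-0.1,0,-3.4,1]])

```text
t: 9.52
eef_pos: [351.0, 281.1, 14.8]
tool_rot: [0.956, 0.293, -0.0, -0.0]
contact_force: [-0.7, 0.9, -0.1]
opening: 36.0
grip_force: 30.0
```

Request:
send_rows(targets=[[0,0,0,0,0,2.5,1],[0,0,0,0,0,6,1],[0,0,-0.15,5,-0.6,6,1],[0,0,-0.3,10,-1.2,6,1],[0,0,-0.45,15,-2,6,1],[0,0,-0.524,20.6,-2.5,6,1],[0,0,-0.524,20.6,-2.5,4,1],[0,0,-0.524,20.6,-2.5,2,1],[0,0,-0.524,20.6,-2.5,1.5,1],[0,0,-0.524,20.6,-2.5,1.5,1]])

```text
t: 10.78
eef_pos: [555.9, 256.3, 29.1]
tool_rot: [0.999, 0.035, -0.001, 0.0]
contact_force: [0.3, 0.0, -1.9]
opening: 36.0
grip_force: 30.0
```

Request:
send_rows(targets=[[0,0,0,0,0,0,1],[0,0,0,0,0,0,1]])

```text
t: 11.02
eef_pos: [557.6, 256.5, 30.6]
tool_rot: [0.999, 0.035, 0.001, -0.0]
contact_force: [0.0, -0.1, -1.3]
opening: 35.8
grip_force: 30.0
```

Request:
send_rows(targets=[[0,0,0,0,0,-0.5,1],[0,0,0,0,0,-0.9,1],[0,0,0,0,0,-1.1,1],[0,0,0,0,0,-1.2,1],[0,0,0,0,0,-1.2,1],[0,0,0,0,0,-1.2,-0.2],[0,0,0,0,0,-1.2,-0.2],[0,0,0,0,0,-1.2,-0.2],[0,0,0,0,0,0.5,-0.2],[0,0,0,0,0,5,-0.2]])

```text
t: 12.28
eef_pos: [555.2, 255.1, 78.5]
tool_rot: [0.999, 0.035, -0.003, 0.001]
contact_force: [0.5, 0.0, -0.6]
opening: 51.9
grip_force: 0.0
```

Request:
send_rows(targets=[[0,0,0,-2,-5,0,-1],[0,0,0.105,-4,-10,0,-1],[0,0,0.105,-6,-15,0,-1],[0,0,0.105,-8,-20,0,-1],[0,0,0.105,-10.6,-24.7,0,-1],[0,0,0.105,-10.6,-24.7,0,-1],[0,0,0.105,-10.6,-24.7,-2,-1],[0,0,0.105,-10.6,-24.7,-2,-1],[0,0,0.105,-10.6,-24.7,-2,-1]])

```text
t: 13.4
eef_pos: [451.7, 9.7, 60.2]
tool_rot: [0.996, 0.088, 0.0, 0.0]
contact_force: [1.1, 0.1, 0.4]
opening: 86.8
grip_force: 0.0
```

```bash
python3 - <<'E'
from h import *
crop("top",195,175,250,130,3.2,"pics/top3.png")
E
```

```text
(no output)
```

View pics/top3.png

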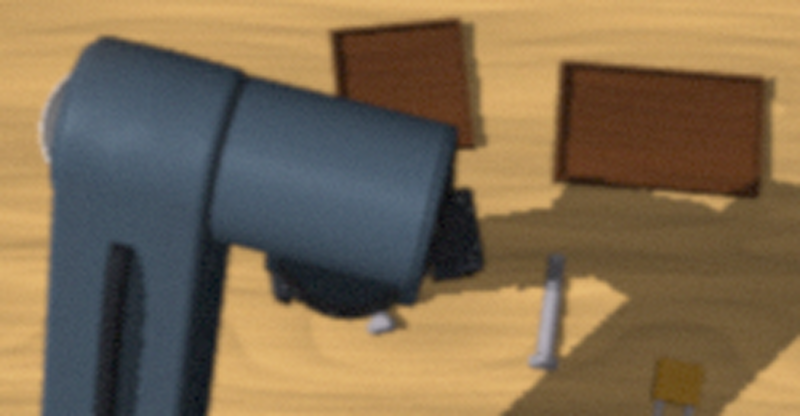

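The view shows bolt A's head still at (381,325) and bolt B from (556,257) to (541,366). The tin is hidden by the arm. I'll descend on bolt A.

Request:
send_rows(targets=[[0,0,0,0,0,-2.5,-1],[0,0,0,0,0,-4.5,-1],[0,0,0,0,0,-4.5,-1],[0,0,0,0,0,-4.5,1],[0,0,0,0,0,-4.5,1],[0,0,0,0,0,-4.5,1],[0,0,0,0,0,-4.5,1],[0,0,0,0,0,-4.5,1],[0,0,0,0,0,-4.5,1],[0,0,0,0,0,-4.5,1]])

```text
t: 14.7
eef_pos: [451.3, 9.1, 14.8]
tool_rot: [0.996, 0.087, -0.0, -0.0]
contact_force: [0.2, 0.3, 0.3]
opening: 25.1
grip_force: 0.0
```

```bash
python3 - <<'E'
from h import *
crop("side",195,140,240,240,2.5,"pics/side3.png")
E
```

```text
(no output)
```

View pics/side3.png

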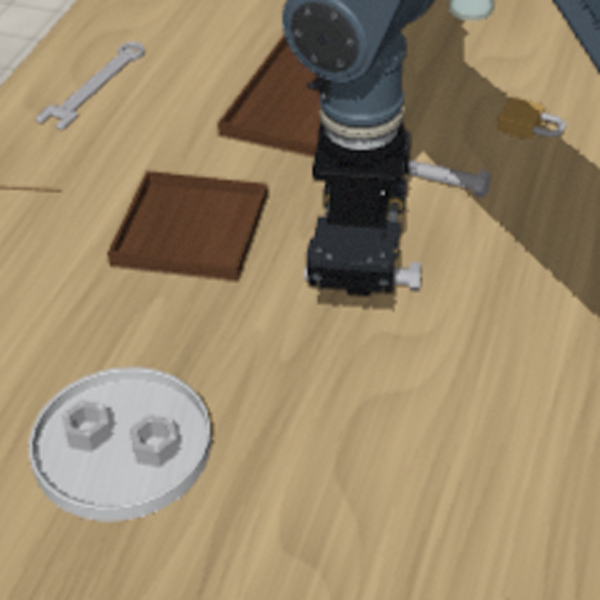

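Both nuts sit flat inside the tin at (88,426) and (155,441), and the gripper straddles bolt A with the fingers still closing. I'll finish closing, then lift and carry.

Request:
send_rows(targets=[[0,0,0,0,0,0,1],[0,0,0,0,0,0,1],[0,0,0,0,0,0,1],[0,0,0,0,0,0,1]], newtons=45)

```text
t: 15.25
eef_pos: [451.3, 9.1, 14.8]
tool_rot: [0.996, 0.087, 0.0, 0.0]
contact_force: [-0.0, 0.5, 0.0]
opening: 15.2
grip_force: 45.0
```

Request:
send_rows(targets=[[0,0,0,0,0,2.5,1],[0,0,0,0,0,6,1],[0,0,0.17,3,-4,7,1],[0,0,0.34,6,-8,7,1],[0,0,0.51,9,-12,7,1],[0,0,0.68,12,-16,7,1],[0,0,0.85,14,-20,7,1],[0,0,1.02,16,-24,7,1],[0,0,1.19,17,-27.8,7,1],[0,0,1.344,17,-27.8,7,1]])

```text
t: 16.5
eef_pos: [621.8, -272.6, 84.2]
tool_rot: [0.725, 0.689, -0.0, 0.001]
contact_force: [-0.3, -0.0, -1.8]
opening: 14.6
grip_force: 45.0
```

Request:
send_rows(targets=[[0,0,0,0,0,0,1],[0,0,0,0,0,0,1],[0,0,0,0,0,0,1]])

```text
t: 16.88
eef_pos: [621.0, -268.0, 84.7]
tool_rot: [0.725, 0.688, -0.0, -0.0]
contact_force: [-0.2, -0.2, -0.9]
opening: 14.8
grip_force: 45.0
```

Request:
send_rows(targets=[[0,0,0,0,0,-2,1],[0,0,0,0,0,-4,1],[0,0,0,0,0,-4.7,1],[0,0,0,0,0,-4.7,1],[0,0,0,0,0,-4.7,1]])

```text
t: 17.5
eef_pos: [621.6, -269.1, 38.0]
tool_rot: [0.725, 0.688, 0.0, 0.0]
contact_force: [0.6, -0.6, -1.1]
opening: 14.6
grip_force: 45.0
```

```bash
python3 - <<'E'
from h import *
A=cv2.resize(r.snapshot("top")[175:255,350:450],None,fx=4,fy=4,interpolation=cv2.INTER_CUBIC)
B=cv2.resize(r.snapshot("side")[135:215,265:365],None,fx=4,fy=4,interpolation=cv2.INTER_CUBIC)
cv2.imwrite("pics/c4.png",np.hstack([A,B]))
E
```

```text
(no output)
```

View pics/c4.png

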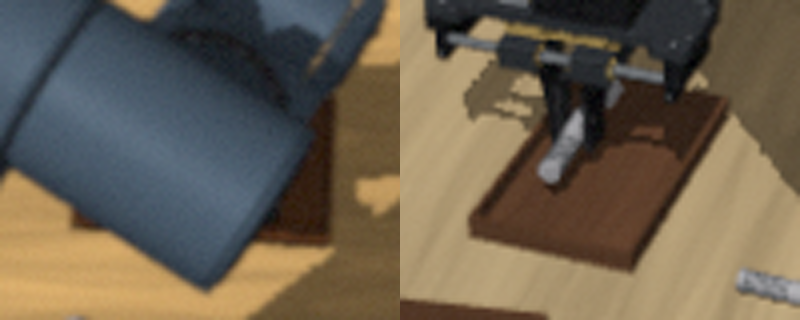

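The side view shows bolt A held parallel to the tray's far wall with its tip at (550,175), clear of the walls. Lower and release.

Request:
send_rows(targets=[[0,0,0,0,0,-0.6,1],[0,0,0,0,0,-1.2,1],[0,0,0,0,0,-1.5,1],[0,0,0,0,0,-1.7,1],[0,0,0,0,0,-1.8,1],[0,0,0,0,0,-1.9,1],[0,0,0,0,0,-1.9,1]])

```text
t: 18.48
eef_pos: [621.3, -268.9, 19.0]
tool_rot: [0.725, 0.689, 0.0, 0.0]
contact_force: [0.0, 1.5, -1.7]
opening: 15.1
grip_force: 45.0
```

Request:
send_rows(targets=[[0,0,0,0,0,-0.04,1],[0,0,0,0,0,-0.04,1],[0,0,0,0,0,-0.04,0.4],[0,0,0,0,0,-0.04,0.4],[0,0,0,0,0,-0.04,0.4],[0,0,0,0,0,1,0.4],[0,0,0,0,0,3,0.4],[0,0,0,0,0,6,0.4]])

```text
t: 19.48
eef_pos: [621.0, -268.7, 79.9]
tool_rot: [0.725, 0.688, -0.0, -0.0]
contact_force: [0.1, 0.1, -0.1]
opening: 26.3
grip_force: 0.0
```

Request:
send_rows(targets=[[0,0,-0.17,-3,1.5,0,-1],[0,0,-0.34,-6,3,0,-1],[0,0,-0.51,-9,4.5,0,-1],[0,0,-0.68,-12,6,0,-1],[0,0,-0.85,-15,7.5,0,-1],[0,0,-1.02,-18,9,0,-1],[0,0,-1.19,-20.1,10.7,0,-1],[0,0,-1.36,-20.1,10.7,0,-1],[0,0,-1.53,-20.1,10.7,-1.5,-1],[0,0,-1.64,-20.1,10.7,-2.5,-1]])

```text
t: 20.72
eef_pos: [421.2, -162.5, 54.9]
tool_rot: [0.998, -0.063, 0.001, 0.001]
contact_force: [-0.9, -0.4, -0.2]
opening: 87.0
grip_force: 0.0
```

Request:
send_rows(targets=[[0,0,0,0,0,0,-1],[0,0,0,0,0,0,-1]])

```text
t: 20.98
eef_pos: [420.8, -162.3, 54.7]
tool_rot: [0.998, -0.06, 0.001, 0.0]
contact_force: [0.2, -0.4, 0.4]
opening: 86.9
grip_force: 0.0
```

```bash
python3 - <<'E'
from h import *
A=cv2.resize(r.snapshot("top")[175:310,340:460],None,fx=3.3,fy=3.3,interpolation=cv2.INTER_CUBIC)
B=cv2.resize(r.snapshot("side")[135:270,305:425],None,fx=3.3,fy=3.3,interpolation=cv2.INTER_CUBIC)
cv2.imwrite("pics/c5.png",np.hstack([A,B]))
E
```

```text
(no output)
```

View pics/c5.png

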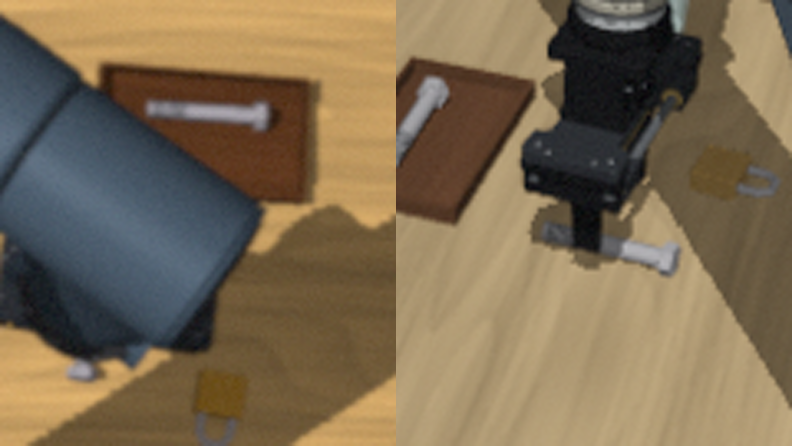

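Bolt A lies flat in the far half of the tray from (148,108) to (271,116), parallel to its walls. The gripper straddles bolt B at mid shank.

Request:
send_rows(targets=[[0,0,0,0,0,-2,-1],[0,0,0,0,0,-4,-1],[0,0,0,0,0,-4,-1],[0,0,0,0,0,-4,1],[0,0,0,0,0,-4,1],[0,0,0,0,0,-4,1],[0,0,0,0,0,-4,1],[0,0,0,0,0,-4,1],[0,0,0,0,0,-4,1],[0,0,0,0,0,-4,1]])

```text
t: 22.32
eef_pos: [420.5, -161.9, 14.4]
tool_rot: [0.998, -0.06, 0.0, 0.0]
contact_force: [0.3, 0.8, 5.4]
opening: 25.1
grip_force: 2.9
```

Request:
send_rows(targets=[[0,0,0,0,0,0,1],[0,0,0,0,0,0,1],[0,0,0,0,0,0,1],[0,0,0,0,0,0,1]])

```text
t: 22.82
eef_pos: [420.5, -161.8, 14.4]
tool_rot: [0.998, -0.06, 0.0, 0.0]
contact_force: [0.4, 2.0, 7.2]
opening: 14.5
grip_force: 45.6
```

```bash
python3 - <<'E'
from h import *
q=ray("top",(np.array([[148,108],[271,116]])+.5)/3.3-.5+[340,175],14)
print(q.round(),q.mean(0))
q=ray("top",(np.array([[102,65],[310,82],[303,202]])+.5)/3.3-.5+[340,175],18)
print(q.round(),(q[0]+q[2])/2)
E
```

```text
[[ 626. -217.   14.]
 [ 621. -333.   14.]] [ 623.42865996 -275.19695262   14.        ]
[[ 666. -173.   18.]
 [ 654. -370.   18.]
 [ 537. -361.   18.]] [ 601.5909791  -267.16209707   18.        ]
```

Request:
send_rows(targets=[[0,0,0,0,0,2.5,1],[0,0,0,0,0,6,1],[0,0,0.17,3,-2,7,1],[0,0,0.34,6,-4,7,1],[0,0,0.51,9,-6,7,1],[0,0,0.68,12,-8,7,1],[0,0,0.85,14,-9,7,1],[0,0,1.02,16.1,-10.4,7,1],[0,0,1.19,16.1,-10.4,7,1],[0,0,1.36,16.1,-10.4,7,1]])

```text
t: 24.08
eef_pos: [580.8, -265.7, 83.0]
tool_rot: [0.812, 0.583, -0.0, -0.001]
contact_force: [-0.1, 0.1, -1.5]
opening: 14.8
grip_force: 44.9
```

Request:
send_rows(targets=[[0,0,0.14,0,0,0,1],[0,0,0.28,0,0,0,1],[0,0,0.28,0,0,-2,1],[0,0,0.28,0,0,-2,1],[0,0,0.28,0,0,-2,1]])

```text
t: 24.7
eef_pos: [580.8, -265.6, 62.9]
tool_rot: [0.726, 0.688, -0.0, -0.001]
contact_force: [-0.0, 0.0, -0.4]
opening: 14.6
grip_force: 44.9
```

Request:
send_rows(targets=[[0,0,0,0,0,-1.5,1],[0,0,0,0,0,-3,1],[0,0,0,0,0,-3.7,1],[0,0,0,0,0,-4,1],[0,0,0,0,0,-4.2,1],[0,0,0,0,0,-4.3,1],[0,0,0,0,0,-4.3,1],[0,0,0,0,0,-4.3,1]])

```text
t: 25.7
eef_pos: [581.4, -266.0, 21.1]
tool_rot: [0.725, 0.689, 0.0, 0.0]
contact_force: [1.0, 0.9, -1.1]
opening: 14.8
grip_force: 44.9
```

Request:
send_rows(targets=[[0,0,0,0,0,-0.1,1],[0,0,0,0,0,-0.2,1],[0,0,0,0,0,-0.25,1],[0,0,0,0,0,-0.25,1]])

```text
t: 26.2
eef_pos: [581.3, -265.9, 18.5]
tool_rot: [0.725, 0.689, 0.0, 0.0]
contact_force: [-0.4, 1.1, 0.4]
opening: 14.5
grip_force: 44.9
```

Request:
send_rows(targets=[[0,0,0,0,0,0,0.4],[0,0,0,0,0,0,0.4],[0,0,0,0,0,0,0.4],[0,0,0,0,0,1,0.4],[0,0,0,0,0,3,0.4],[0,0,0,0,0,6,0.4]])

```text
t: 26.95
eef_pos: [580.9, -265.7, 79.4]
tool_rot: [0.725, 0.688, -0.0, -0.0]
contact_force: [0.7, -0.1, 0.3]
opening: 26.0
grip_force: 0.0
```

Request:
send_rows(targets=[[0,0,-0.17,-3,0,0,-1],[0,0,-0.34,-6,-0.5,0,-1],[0,0,-0.51,-9,-1,0,-1],[0,0,-0.68,-12,-1,0,-1],[0,0,-0.85,-15,-1.5,0,-1],[0,0,-1.02,-18,-1.9,0,-1],[0,0,-1.19,-21,-1.9,0,-1],[0,0,-1.36,-22.7,-1.9,0,-1],[0,0,-1.53,-22.7,-1.9,-1.5,-1],[0,0,-1.65,-22.7,-1.9,-2,-1]])

```text
t: 28.2
eef_pos: [354.3, -285.5, 59.2]
tool_rot: [0.998, -0.068, 0.001, 0.001]
contact_force: [-0.3, -0.7, 0.1]
opening: 87.1
grip_force: 0.0
```

Request:
send_rows(targets=[[0,0,0,0,0,0,-1],[0,0,0,0,0,0,-1]])

```text
t: 28.45
eef_pos: [354.6, -285.3, 59.1]
tool_rot: [0.998, -0.065, 0.001, 0.001]
contact_force: [0.3, -0.1, 0.3]
opening: 86.9
grip_force: 0.0
```

```bash
python3 - <<'E'
from h import *
A=cv2.resize(r.snapshot("top")[175:310,340:460],None,fx=3.3,fy=3.3,interpolation=cv2.INTER_CUBIC)
B=cv2.resize(r.snapshot("side")[135:270,315:435],None,fx=3.3,fy=3.3,interpolation=cv2.INTER_CUBIC)
cv2.imwrite("pics/c6.png",np.hstack([A,B]))
E
```

View pics/c6.png

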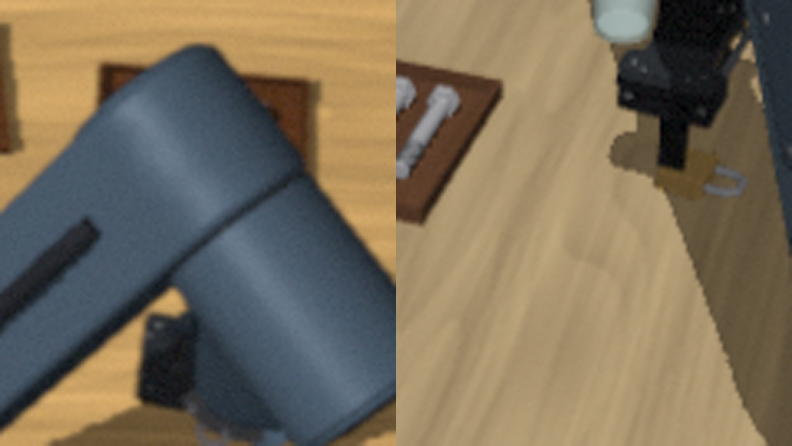

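Side view: both bolts are in the tray side by side. The near finger at (673,165) stands over the padlock's near face, with the shackle to the right at (740,180). I'll grasp the body.

Request:
send_rows(targets=[[0,0,0,0,0,-2,-1],[0,0,0,0,0,-3.5,-1],[0,0,0,0,0,-4.4,-1],[0,0,0,0,0,-4.4,-1],[0,0,0,0,0,-4.4,1],[0,0,0,0,0,-4.4,1],[0,0,0,0,0,-4.4,1],[0,0,0,0,0,-4.4,1],[0,0,0,0,0,-4.4,1],[0,0,0,0,0,-4.4,1]])

```text
t: 29.8
eef_pos: [354.2, -284.7, 14.4]
tool_rot: [0.998, -0.065, -0.0, -0.0]
contact_force: [-0.6, 1.0, 6.2]
opening: 43.4
grip_force: 46.1
```

Request:
send_rows(targets=[[0,0,0,0,0,2.5,1],[0,0,0,0,0,6,1],[0,0,0.05,4,4,7,1],[0,0,0.1,8,8,7,1],[0,0,0.15,12,12,7,1],[0,0,0.2,16,15,7,1],[0,0,0.253,20,19,7,1],[0,0,0.253,25,23,7,1],[0,0,0.253,29.6,27.1,7,1],[0,0,0.253,29.6,27.1,7,1]])

```text
t: 31.05
eef_pos: [653.3, -10.3, 83.2]
tool_rot: [0.998, 0.063, 0.002, -0.0]
contact_force: [-0.8, 0.0, -4.0]
opening: 43.6
grip_force: 45.0
```

Request:
send_rows(targets=[[0,0,0,0,0,0,1],[0,0,0,0,0,0,1],[0,0,0,0,0,0,1]])

```text
t: 31.42
eef_pos: [649.2, -15.0, 84.1]
tool_rot: [0.998, 0.06, -0.001, -0.0]
contact_force: [0.5, -0.7, -2.4]
opening: 43.4
grip_force: 45.0
```

Request:
send_rows(targets=[[0,0,0,0,0,-2,1],[0,0,0,0,0,-4,1],[0,0,0,0,0,-5,1],[0,0,0,0,0,-5.5,1],[0,0,0,0,0,-5.8,1],[0,0,0,0,0,-6,1],[0,0,0,0,0,-6,1],[0,0,0,0,0,-6,1]])

```text
t: 32.42
eef_pos: [650.5, -13.9, 24.7]
tool_rot: [0.998, 0.061, 0.0, 0.0]
contact_force: [0.6, 0.4, -3.4]
opening: 43.7
grip_force: 45.0
```

```bash
python3 - <<'E'
from h import *
crop("side",195,140,240,240,2.5,"pics/side7.png")
E
```

```text
(no output)
```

View pics/side7.png

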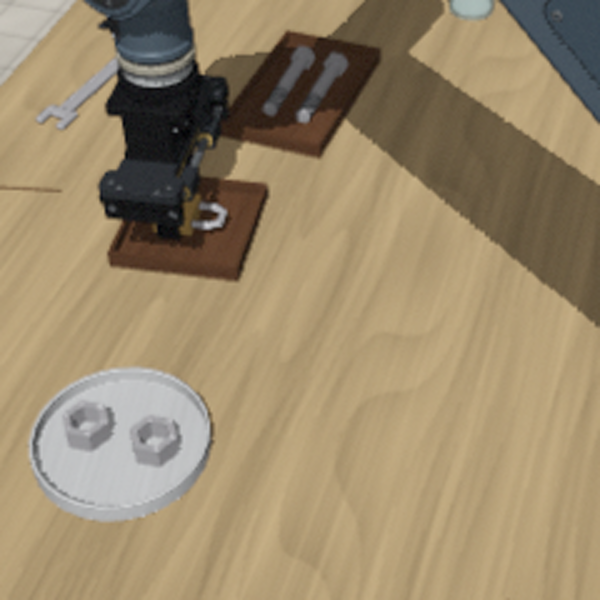

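The padlock is inside the box with its shackle at (215,215), clear of the walls. The bolts at (290,80) and (322,88) and the nuts are in place. I'll lower the last 6 mm and release.

Request:
send_rows(targets=[[0,0,0,0,0,-0.2,1],[0,0,0,0,0,-0.4,1],[0,0,0,0,0,-0.5,1],[0,0,0,0,0,-0.6,1],[0,0,0,0,0,-0.63,1],[0,0,0,0,0,-0.63,1]])

```text
t: 33.22
eef_pos: [650.2, -13.8, 18.5]
tool_rot: [0.998, 0.061, -0.0, 0.0]
contact_force: [-1.8, -0.5, 1.7]
opening: 43.6
grip_force: 47.4
```

Request:
send_rows(targets=[[0,0,0,0,0,0,-0.35],[0,0,0,0,0,0,-0.35],[0,0,0,0,0,0,-0.35],[0,0,0,0,0,1,-0.35],[0,0,0,0,0,4,-0.35],[0,0,0,0,0,8,-0.35],[0,0,0,0,0,12,-0.35],[0,0,0,0,0,15,-0.35],[0,0,0,-4,2,17,-0.35]])

```text
t: 34.35
eef_pos: [613.3, 5.1, 190.5]
tool_rot: [0.998, 0.06, 0.004, 0.001]
contact_force: [-0.3, 0.5, 0.2]
opening: 58.5
grip_force: 0.0
```

Request:
send_rows(targets=[[0,0,0,-5,5,3,-1],[0,0,0,-10,10,3,-1],[0,0,0,-15,15,3,-1],[0,0,0,-20,22,3,-1],[0,0,0,-22,28,3,-1],[0,0,0,-22,28,3,-1],[0,0,0,-22,28,3,-1],[0,0,0,-22,28,3,-1]])

```text
t: 35.35
eef_pos: [390.2, 286.1, 218.2]
tool_rot: [0.998, 0.061, 0.0, 0.0]
contact_force: [-0.5, -0.2, 0.2]
opening: 87.2
grip_force: 0.0
```

```bash
python3 - <<'E'
from h import *
A=cv2.resize(r.snapshot("top")[180:250,200:440],None,fx=3.3,fy=3.3,interpolation=cv2.INTER_CUBIC)
B=cv2.resize(r.snapshot("side")[150:345,200:365],None,fx=1.8,fy=1.8,interpolation=cv2.INTER_CUBIC)
C=np.zeros((A.shape[0]+B.shape[0],A.shape[1],3),np.uint8);C[:A.shape[0]]=A;C[A.shape[0]:,:B.shape[1]]=B
cv2.imwrite("pics/c8.png",C);print(C.shape)
E
```

```text
(582, 792, 3)
```

View pics/c8.png

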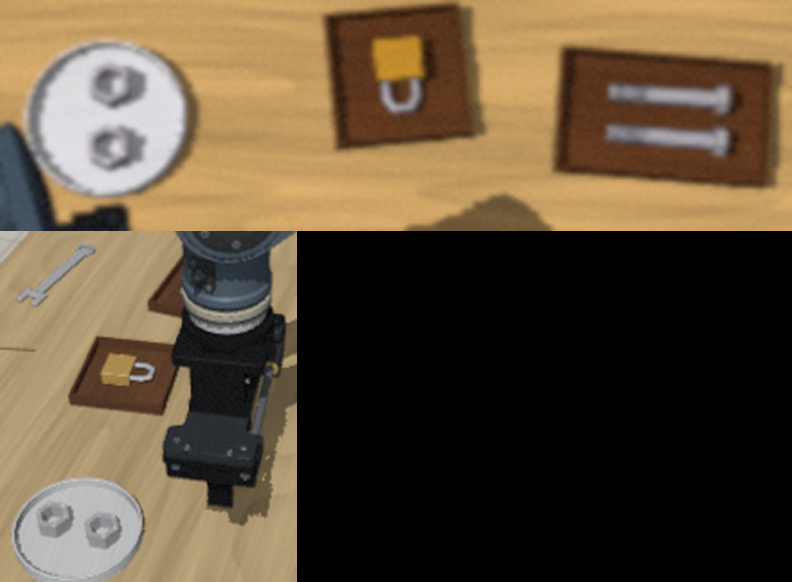

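Everything is in its tray: nuts at (117,85) and (117,147), the padlock flat at (400,60), and the bolts side by side at (670,98) and (668,138). I'll hand the job in.

```bash
python3 -c "
from cell import r
print(r.job_done())"
```

```text
the job is handed in; nothing more can be done
None
```

Both nuts lie flat in the round tin, both bolts side by side in the oblong tray and the padlock flat in the square tray; the arm never went near the hammer or jar, and I handed the job in at about 35 s.

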